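Anchor the breadboard on the bench stud

TASK

Anchor the breadboard to the bench so that tugged leads cannot lift it: tip its carrier plate so that the oblong eye in the tongue passes over the wide head of the hold-down stud, then lay the board level on its four feet with the plate trapped under the head, and let go. Do not force the plate against the stud, and leave the other things on the bench where they are.

Things in the scene. Friction and masses are not known exactly. Their poses are not given: they have to be found in the camera images.
- breadboard: Loose half-size white breadboard on a 2.5 mm aluminium carrier plate, 137 x 55 mm, 0.1-0.17 kg. Origin under the white block's middle, at the bottom of four rubber feet 5 mm high (x +-34, y +-20 mm). x lengthwise, the tongue (nose) towards -x, z up. Plate x -95.5 to +41.5, z 5 to 7.5 mm, as wide as the block. Centre of mass about x -5 mm. Starts flat, nose within 0.7 rad of facing the robot (-x).
- breadboard_block (a point): Centre of the white block's top face. The block spans x -41.5 to +41.5, y -27.5 to +27.5, z 7.5 to 16.5 mm of the breadboard's frame; its sides are flush with the plate's edges and can be gripped across the 55 mm width. Small chips and a trimmer stand up to 10 mm above it, within 13 mm of its midline.
- breadboard_eye (a point): Centre of the oblong eye in the tongue, at mid plate thickness, 71.5 mm from the breadboard's origin towards -x, z 6.25 mm. The eye lies crosswise: 28 mm along the breadboard's x (-57.5 to -85.5), 42 mm along y (-21 to +21), corners rounded to 9 mm. 16 mm of bare plate lie between eye and white block; nothing is under the tongue.
- breadboard_nose (a point): Middle of the nose bar's inner edge, top side (breadboard frame x -85.5, y 0, z 7.5 mm). The nose bar is the 10 mm wide strip of plate beyond the eye, ending at x -95.5 mm.
- stud: Hold-down stud fixed to the bench: a round steel mushroom button. Origin on its axis at the bench surface. A dark flush wear disc 48 mm across lies round it; washer 16 mm wide, 2 mm high; neck 8 mm thick; head 32 mm in diameter, 4 mm wider than the eye is long, so the level plate passes neither on nor off. It stands left or right of the breadboard, which may end up pointing any way from it.
- stud_head (a point): Centre of the head's flat underside, 15 mm above the bench; the head's top is 20 mm above it. With the tail raised about 0.6 rad the nose bar goes down beside the head and then under its rim to about 4 mm short of the neck; there the tail can come down, the eye's other edge clearing the opposite rim by some 2 mm.
- multimeter: Bystander: loose squat black multimeter, 150 x 78 mm, 46 mm high with its dial, lying flat; origin under its centre, long axis x.
- holder_a: Bystander: loose red plastic probe holder, foot 62 x 48 mm, 45 mm high; origin under its centre.
- holder_b: Bystander: second red probe holder, same size.
- solder_stand: Bystander: loose brass soldering stand, base 110 x 75 mm, with a leaning coil up to about 110 mm high; origin under its centre.
Things that resemble listed ones, but are neither listed nor needed, are in the scene too. Leave any brown look-alike of the breadboard alone. Of the things shaped like the stud, the steel one is meant.

How it is judged (in metres and radians):
At the end, for the whole second after the job is handed in: The stud's neck stands in the eye (eye centre within 20 mm of the stud's axis) with the tongue below the head (eye centre less than 10 mm above the bench), the breadboard level within 0.06 rad and down on its feet (origin within 3 mm of the bench), released and at rest (horizontal distance between breadboard_eye and stud below 0.02 m and height (world z) of breadboard_eye below 0.01 m and angle between breadboard's own z axis and vertical below 0.06 rad and height (world z) of breadboard below 0.003 m and linear speed of breadboard below 0.02 m/s); the robot touches nothing.
It fails at once if the plate is forced against the stud (more than 40 N) (contact force between breadboard and stud above 40 N).
It fails at once if the multimeter is pushed aside by more than 20 mm (distance of multimeter from where it was at the start of the episode above 0.02 m).
It fails at once if a probe holder is pushed aside by more than 20 mm (distance of any of holder_a, holder_b from where it was at the start of the episode above 0.02 m).
It fails at once if the soldering stand is pushed aside by more than 20 mm (distance of solder_stand from where it was at the start of the episode above 0.02 m).
It also fails if it takes over 48 s, if anything falls off the work surface, if the arm or the gripper's body presses on something with over 40 N, if the wrist force passes 120 N, or if a joint passes its speed limit or range.

ROBOT

A 6-joint arm with a two-finger parallel gripper is mounted at the origin on the work surface. World frame = base frame: x ahead of the robot, y to its left, z up, the work surface at z = 0. Lengths are in mm, angles in rad, forces in N, time in s.
With the tool pointing down it reaches from about 350 to 875 mm from the base axis. Payload 4.2 kg.
Tool frame: the origin (TCP) lies at the very end of the fingers, on their centre line; the grasp point (between the pads) lies 19 mm behind it; z points along the fingers, y is the line along which they close (so a half turn about z gives the same grasp; the last joint's range is limited). The gripper opens to 85 mm and grips with 20 to 120 N. Pads are 22 mm wide; open, the fingers measure 114 mm over their backs; the gripper's body (76 mm by 85 mm) begins 54 mm behind the grasp point. The pads swing forward as they close: fully open they stand 13 mm farther back than shut.
Start: joints at [1.53, 0.385, 0.008, 0, -1.194, -0.259], TCP at [184.548, 597.111, 231.312] pointing down, gripper open.
Joint ranges: [-3.14, 3.14], [-1.21, 2.06], [-1.07, 1.41], [-3.16, 2.05], [-2.99, -0.16], [-3.1, 3.1]. Speed limits (rad/s): [2.79, 2.79, 3.14, 3.14, 3.14, 3.14].

INTERFACE

Orientations are given as a unit quaternion [x, y, z, w].
In Python, from bench import arm gives the robot as it stands.
- The arm moves only by the tool servo_tool, never from a script. Its argument "rows" is a list that holds one entry, the list of rows, each a list of 7 numbers: the finger opening in mm, from 0 to 85.4, then the shift along the tool's x, y, z in mm, then the turn, a rotation vector about the tool's x, y, z in rad. A call has 1 to 10 rows; each row is the pose to reach, as a shift and turn from the pose commanded when the call began, along the tool's axes at that moment; what a row does not reach only later rows make up. A row lasts 1/8 s, in which the tool goes at most 62.5 mm and 10.7 degrees, less where a joint would pass 70% of its speed; a pose out of reach is approached as far as the arm can. A call with a gripper value outside its range is refused whole. The fingers move at their own pace and stop on an object; the grip force is fixed at half the most. Time passes only in rows, so rows that repeat a pose let the fingers close. It gives the time, the measured TCP pose, the force, the opening and the grip force at its end, in the units of the state.
- arm.read_state(): the state, without advancing time (a new reading comes with each control period).
- arm.get_image(name): name is "side" or "top"; returns the picture (384x512x3 uint8, red, green, blue); there is no depth.
- arm.camera_params(name): a dict with "intrinsics" (3x3 intrinsics, pixels), "R" (3x3) and "t" (3): a world point X has camera coordinates R X + t. Camera axes: x right, y down, z forward; pixel columns grow to the right and rows downward; lengths in mm; the calibration is good to about 2 mm. A picture is of the moment at which its call begins. camera_params takes no time and is no camera call.
- arm.job_done(): hands the job in; it is judged then, once.
The state is a dict: "clock": time; "joints": joint angles; "joint_vel": joint speeds; "joint_efforts": joint torques, N m; "position": TCP position; "ee_rot": TCP orientation; "contact_force": force on the tool from outside, world axes, zero at the start; "wrist_torque": the same for the moment, N m; "gripper_width": finger opening in mm; "grasp_force": force on a finger pad.
Only numpy, scipy, OpenCV 4.12 (cv2) and the standard library are available. Lean on these libraries where they do the work, as an engineer would, in place of code of your own. Each camera call takes 0.05 s, during which the arm holds its last target. There are 200 camera calls.

## Working session

There is one attempt and no reset: what is moved stays moved. The work goes in short steps, Python scripts to look and compute and a tool call to move; the robot and the scene stay as the last step left them, time stands still between calls to the robot, and variables do not carry over. Pictures are saved under pics/ and viewed, at most 10 in all, crops included, and the job is handed in when it is done.

Besides the shell and the picture viewer there is one more tool, called after "Emit:" as name([rows], argument=value, ...), one row to a line, values as JSON. servo_tool: Moves the arm, as the interface text tells. Its arguments: {"type":"object","properties":{"rows":{"type":"array"}},"required":["rows"]}

```bash
mkdir -p pics; ls; python3 - <<'E'
from bench import arm
import cv2,numpy as np
for n in ("top","side"):
    im=arm.get_image(n); cv2.imwrite(f"pics/{n}0.png",im[:,:,::-1])
    p=arm.camera_params(n); print(n,np.round(p["intrinsics"],1).tolist(),np.round(p["R"],3).tolist(),np.round(p["t"],1).tolist())
s=arm.read_state(); print(s)
E
```

```text
pics
top [[413.7, 0.0, 256.8], [0.0, 413.7, 185.7], [0.0, 0.0, 1.0]] [[0.01, -1.0, -0.023], [-0.985, -0.006, -0.171], [0.171, 0.025, -0.985]] [-0.2, 581.0, 1002.0]
side [[377.3, 0.0, 251.4], [0.0, 377.3, 185.5], [0.0, 0.0, 1.0]] [[0.848, -0.53, -0.019], [-0.383, -0.587, -0.713], [0.368, 0.612, -0.7]] [-527.6, 263.6, 906.9]
{'clock': 0.1, 'joints': array([ 1.52957746e+00,  3.85475467e-01,  6.72887102e-03, -4.18335720e-04,
       -1.19402348e+00, -2.58562665e-01]), 'joint_vel': array([-0.0002893 , -0.00074379,  0.00430307,  0.00301085,  0.00146851,
       -0.00146403]), 'joint_efforts': array([-1.80571119e-04, -3.93318093e+01,  1.88931102e+01,  4.19786274e+00,
       -2.54863749e-03,  2.01640539e-06]), 'position': array([184.42518873, 596.60360139, 230.32283447]), 'ee_rot': array([ 9.88775372e-01, -1.49406330e-01, -8.62386876e-05,  1.00213923e-03]), 'contact_force': array([-0.1567181 ,  0.70551166,  0.2269196 ]), 'wrist_torque': array([-0.01811121,  0.0106699 ,  0.01800208]), 'grasp_force': 0.0, 'gripper_width': 85.194134144834}
```

View pics/top0.png

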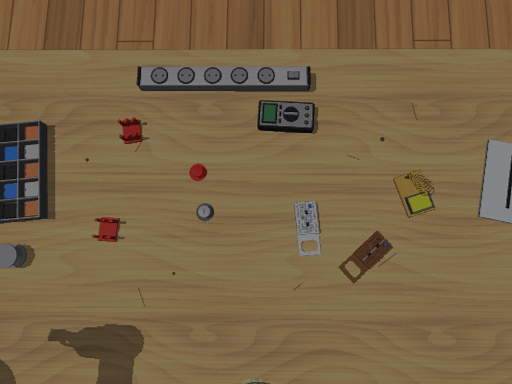

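View pics/side0.png

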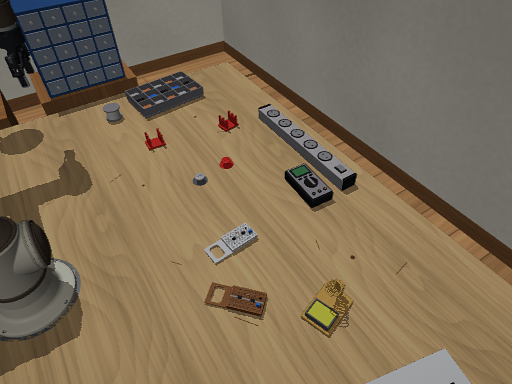

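Top picture: the white breadboard is at (308,222), eye at (309,245), nose down towards the robot. Its brown look-alike is at (366,257). The steel stud is at (205,212) and a red look-alike at (198,172). Holders are at (132,130) and (108,229), the multimeter at (287,115) and the solder stand at (415,193). I choose the white board and the steel stud, and check them in one close crop.

```bash
cat > h.py <<'E'
from bench import arm
import cv2,numpy as np
from scipy.spatial.transform import Rotation as Ro
P={n:{k:np.array(v) for k,v in arm.camera_params(n).items()} for n in("top","side")}
def proj(n,X):
    p=P[n]; c=np.atleast_2d(X)@p["R"].T+p["t"]; u=c@p["intrinsics"].T; return u[:,:2]/u[:,2:]
def ray(n,u,v,z):
    p=P[n]; d=p["R"].T@np.linalg.solve(p["intrinsics"],[u,v,1.]); o=-p["R"].T@p["t"]
    return o+d*(z-o[2])/d[2]
def crop(im,u0,v0,w,h,s,name):
    c=cv2.resize(im[v0:v0+h,u0:u0+w,::-1],None,fx=s,fy=s,interpolation=cv2.INTER_CUBIC); cv2.imwrite(name,c); return c
E
python3 - <<'E'
from h import *
im=cv2.imread("pics/top0.png")[:,:,::-1]; si=cv2.imread("pics/side0.png")[:,:,::-1]
a=crop(im,180,190,160,75,5,"/tmp/a.png"); b=crop(si,180,160,160,110,4,"/tmp/b.png")
b=cv2.resize(b,(0,0),fx=.5,fy=.5)
c=np.zeros((a.shape[0]+220,800,3),np.uint8); c[:a.shape[0]]=a; c[a.shape[0]:a.shape[0]+220,:320]=b
cv2.imwrite("pics/c1.png",c[:600])
for n,u,v,z in [("top",205,212,20),("side",199.5,178,20),("top",308,222,16),("top",309,245,6),("side",217,252,6),("top",198,172,20),("top",366,257,8),("top",108,229,20),("top",132,130,20),("top",287,115,30),("top",415,193,20)]:
    print(n,u,v,np.round(ray(n,u,v,z)[:2]))
E
```

```text
top 205 212 [516. 139.]
side 199.5 178 [515. 128.]
top 308 222 [ 493. -128.]
top 309 245 [ 434. -131.]
side 217 252 [ 433. -135.]
top 198 172 [622. 161.]
top 366 257 [ 405. -275.]
top 108 229 [470. 390.]
top 132 130 [737. 344.]
top 287 115 [776. -74.]
top 415 193 [ 569. -404.]
```

View pics/c1.png

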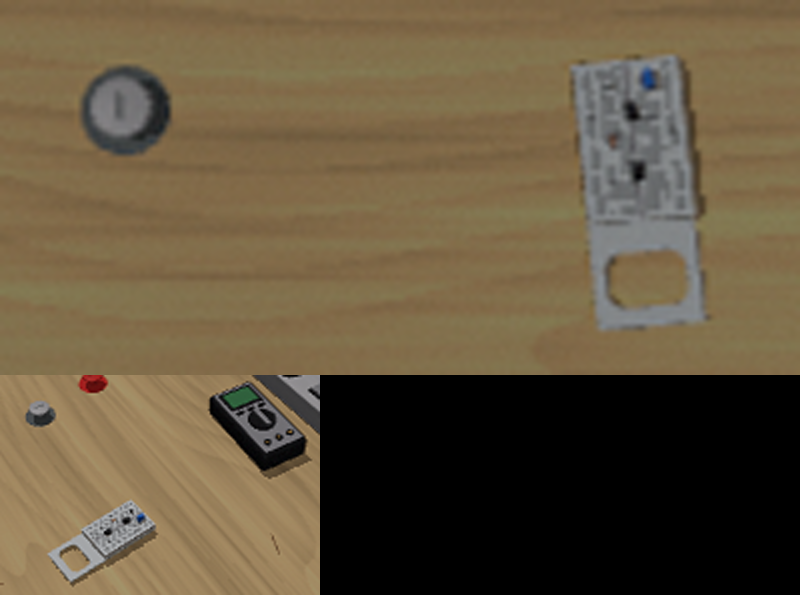

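The crop shows the white board with chips at crop (635,140) and an eye at (647,278), so it is the loose white one. The stud at (122,107) is steel with a dark wear disc. Both choices are confirmed. Next I fit the board's pose.

```bash
python3 - <<'E'
from h import *
from scipy.optimize import least_squares
T=np.array([[573,65],[680,57],[599,328],[706,320]]); T=np.c_[180+(T[:,0]+.5)/5-.5,190+(T[:,1]+.5)/5-.5]
S=np.array([[131,501],[156,520],[50,553],[72,582]]); S=np.c_[180+(S[:,0]+.5)/2-.5,160+(S[:,1]-374.5)/2-.5]
B=np.array([[41.5,27.5,16.5],[41.5,-27.5,16.5],[-95.5,27.5,7.5],[-95.5,-27.5,7.5]])
def W(q): return B@Ro.from_euler('z',q[2]).as_matrix().T+[q[0],q[1],0]
for nm,f in (("top",lambda q:(proj("top",W(q))-T).ravel()),("side",lambda q:(proj("side",W(q))-S).ravel()),("both",lambda q:np.r_[(proj("top",W(q))-T).ravel(),(proj("side",W(q))-S).ravel()])):
    r=least_squares(f,[490,-128,0.]); print(nm,np.round(r.x,3),np.round(r.fun,1))
# stud
top=lambda x,y:(180+(x+.5)/5-.5,190+(y+.5)/5-.5)
print("disc",ray("top",*top(126,110),0),"head",ray("top",*top(121,107),20))
si=lambda x,y:(180+(x+.5)/2-.5,160+(y-374.5)/2-.5)
print("side head",ray("side",*si(40,408),20), ray("side",*si(40.5,414.5),0))
s=arm.read_state();R=Ro.from_quat(s["ee_rot"]);print(R.as_matrix().round(3))
E
```

```text
top [ 5.04474e+02 -1.24248e+02  9.30000e-02] [ 0.2 -0.2 -0.1 -0.4 -0.   0.4 -0.   0.2]
side [ 5.06474e+02 -1.25872e+02  1.17000e-01] [ 0.  -1.5  0.2  1.2 -0.7  0.5  0.4 -0.3]
both [ 5.05517e+02 -1.24987e+02  1.03000e-01] [ 0.3 -0.5 -0.  -0.9  0.7  0.1  0.6 -0.3 -0.2 -1.5 -0.2  1.3 -1.3 -0.
 -0.5 -0.6]
disc [519.21496146 142.50033803   0.        ] head [518.5853632  142.13172871  20.        ]
side head [519.11883538 134.91692126  20.        ] [ 5.20748209e+02  1.41555881e+02 -1.13686838e-13]
[[ 0.955 -0.295 -0.   ]
 [-0.295 -0.955 -0.002]
 [ 0.     0.002 -1.   ]]
```

Emit:
servo_tool([
  [[85,516,596,80,0,0,-0.4],[85,516,596,80,0,0,-0.4],[85,516,596,80,0,0,-0.4],[85,516,596,80,0,0,-0.4],[85,516,596,80,0,0,-0.4],[85,516,596,80,0,0,-0.4],[85,516,596,80,0,0,-0.4],[85,516,596,80,0,0,-0.4],[85,516,596,80,0,0,-0.4],[85,516,596,80,0,0,-0.4]],
])

```text
clock: 1.35
position: [435.0, 25.9, 168.1]
ee_rot: [0.999, 0.05, 0.0, -0.0]
contact_force: [1.2, 0.7, 0.4]
gripper_width: 84.9
grasp_force: 0.0
```

Emit:
servo_tool([
  [[85,51,156,65,0,0,0],[85,51,156,65,0,0,0],[85,51,156,65,0,0,0],[85,51,156,65,0,0,0],[85,51,156,65,0,0,0]],
])

```text
clock: 1.98
position: [500.5, -122.3, 102.9]
ee_rot: [0.999, 0.05, -0.001, -0.0]
contact_force: [0.5, 1.2, -0.4]
gripper_width: 85.1
grasp_force: 0.0
```

```bash
python3 - <<'E'
from h import *
a=arm.get_image("top"); b=arm.get_image("side"); s=arm.read_state()
print(s["clock"],s["position"],Ro.from_quat(s["ee_rot"]).as_matrix().round(3).tolist(),s["joints"].round(2),s["contact_force"])
g=lambda s,i:(s["position"])
pos=s["position"]; print(proj("top",pos),proj("side",pos))
A=crop(a,258,170,100,100,4,"/tmp/a.png");B=crop(b,180,190,100,100,4,"/tmp/b.png")
cv2.imwrite("pics/c2.png",np.hstack([A,B]))
E
```

```text
2.075 [ 500.84080064 -121.47391494  103.74751676] [[0.995, 0.101, 0.001], [0.101, -0.995, 0.0], [0.001, -0.0, -1.0]] [ 0.08  0.34 -0.43 -0.   -0.8   1.6 ] [-0.38207679  0.0245012  -0.51506032]
[[308.90073185 215.34841561]] [[235.12859961 213.12086433]]
```

View pics/c2.png

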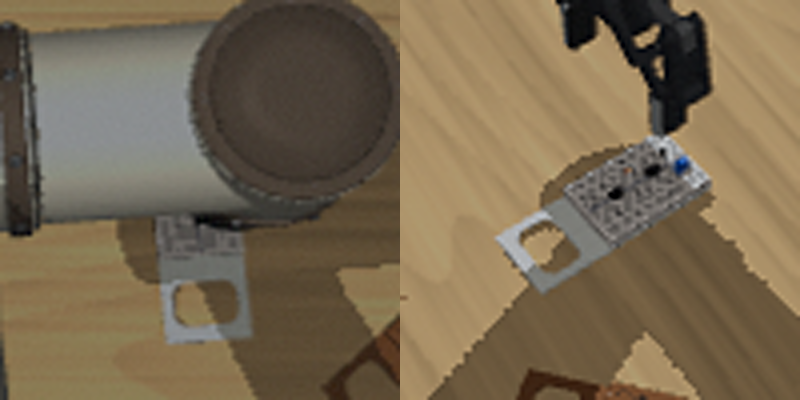

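The side crop shows the open fingers straddling above the block: tips at crop (570,40) and (665,125), the block around (640,190). The tool is centred and aligned, so I descend.

Emit:
servo_tool([
  [[85,1,4,50,0,0,0],[85,1,4,96,0,0,0],[85,1,4,96,0,0,0],[85,1,4,96,0,0,0],[85,1,4,96,0,0,0]],
])

```text
clock: 2.7
position: [504.0, -125.8, 9.5]
ee_rot: [0.999, 0.051, 0.002, 0.0]
contact_force: [-0.4, 0.7, -0.2]
gripper_width: 85.0
grasp_force: 0.0
```

Emit:
servo_tool([
  [[85,-1,0,7,0,0,0],[85,-1,0,7,0,0,0],[54,-1,0,7,0,0,0],[50,-1,0,7,0,0,0],[50,-1,0,7,0,0,0],[50,-1,0,7,0,0,0],[50,-1,0,7,0,0,0]],
])

```text
clock: 3.58
position: [501.7, -126.4, 0.8]
ee_rot: [0.999, 0.05, 0.0, 0.0]
contact_force: [-0.5, 0.7, 5.4]
gripper_width: 53.3
grasp_force: 63.5
```

Emit:
servo_tool([
  [[50,0,0,-40,0,0,0],[50,0,0,-80,0,0,0],[50,20,-50,-80,0,0,0.17],[50,39,-102,-80,0,0,0.35],[50,55,-150,-80,0,0,0.53],[50,78,-205,-80,0,0,0.71],[50,78,-205,-80,0,0,0.89],[50,78,-205,-80,0,0,1.05],[50,78,-205,-80,0,0,1.05],[50,78,-205,-80,0,0,1.05]],
])

```text
clock: 4.82
position: [558.2, 85.2, 79.9]
ee_rot: [0.89, -0.456, -0.0, 0.0]
contact_force: [0.6, 0.5, -1.6]
gripper_width: 53.0
grasp_force: 63.7
```

```bash
python3 - <<'E'
from h import *
a=arm.get_image("top"); b=arm.get_image("side"); s=arm.read_state()
print(s["clock"],s["position"],Ro.from_quat(s["ee_rot"]).as_matrix().round(3).tolist(),s["joints"].round(2),s["contact_force"],s["grasp_force"],s["gripper_width"])
A=crop(a,165,160,100,100,4,"/tmp/a.png");B=crop(b,170,110,100,100,4,"/tmp/b.png")
cv2.imwrite("pics/c3.png",np.hstack([A,B]))
E
```

```text
4.925 [558.32093474  85.1947051   80.0898794 ] [[0.583, -0.813, -0.0], [-0.813, -0.583, -0.0], [-0.0, 0.0, -1.0]] [ 0.44  0.44 -0.33 -0.   -0.8   0.18] [ 0.08141007 -0.19068664 -1.25354134] 63.741226494312286 53.32796464957205
```

View pics/c3.png

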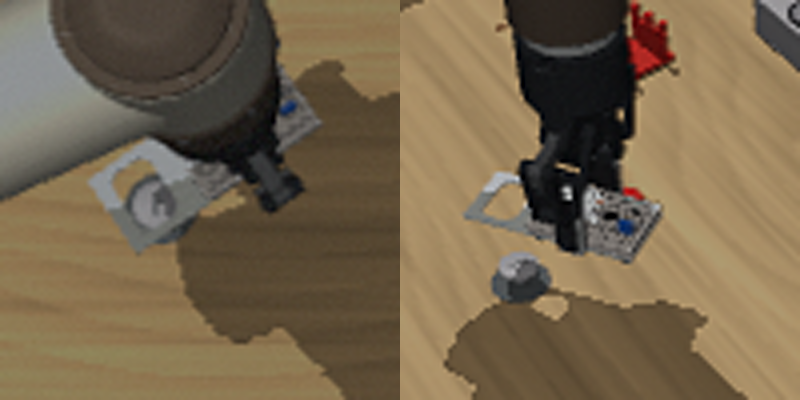

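The board is held level over the stud. In the top crop its nose corners are (89,182) and (138,253), and the stud shows in the eye at (155,205). In the side crop the nose corners are (490,172) and (465,216), the tail corners (662,208) and (630,262). I fit the held pose and check the stud with an overlay.

```bash
python3 - <<'E'
from h import *
from scipy.optimize import least_squares
f=lambda a,u0,v0,x0:np.c_[u0+(np.array(a)[:,0]-x0+.5)/4-.5,v0+(np.array(a)[:,1]+.5)/4-.5]
T=f([[89,182],[138,253],[322,125]],165,160,0); S=f([[490,172],[465,216],[662,208],[630,262]],170,110,400)
N=[[-95.5,27.5,7.5],[-95.5,-27.5,7.5]]
BT=np.array(N+[[41.5,-27.5,16.5]]);BS=np.array(N+[[41.5,27.5,16.5],[41.5,-27.5,16.5]])
def W(B,q): return B@(Ro.from_euler('z',q[3])*Ro.from_euler('y',-q[4])).as_matrix().T+q[:3]
r=least_squares(lambda q:np.r_[(proj("top",W(BT,q))-T).ravel(),(proj("side",W(BS,q))-S).ravel()],[560,83,79,-.95,0.]); print(r.x.round(3),r.fun.round(1))
# expected eye
u=np.array([np.cos(r.x[3]),np.sin(r.x[3])]); print("eye",r.x[:2]-71.5*u)
th=np.linspace(0,2*np.pi,60)
out=[]
for n,u0,v0 in (("top",193,200),("side",188,166)):
    im=cv2.imread(f"pics/{n}0.png")[v0:v0+24,u0:u0+24]
    im=cv2.resize(im,None,fx=16,fy=16,interpolation=cv2.INTER_NEAREST)
    for R_,z,c in ((16,20,(0,255,0)),(24,0,(0,0,255)),(16,15,(255,255,0))):
        q=proj(n,np.c_[519+R_*np.cos(th),141+R_*np.sin(th),0*th+z]); q=((q-[u0,v0]+.5)*16).astype(int)
        cv2.polylines(im,[q],True,c,1)
    out.append(im)
cv2.imwrite("pics/c4.png",np.hstack(out))
E
```

```text
[ 5.60022e+02  8.22400e+01  7.12340e+01 -9.35000e-01 -5.60000e-02] [-0.2 -0.   0.2  0.4  0.1 -0.6  1.3 -0.1 -1.2  0.1 -0.3  0.9  0.  -0.7]
eye [517.53686225 139.74809866]
```

View pics/c4.png

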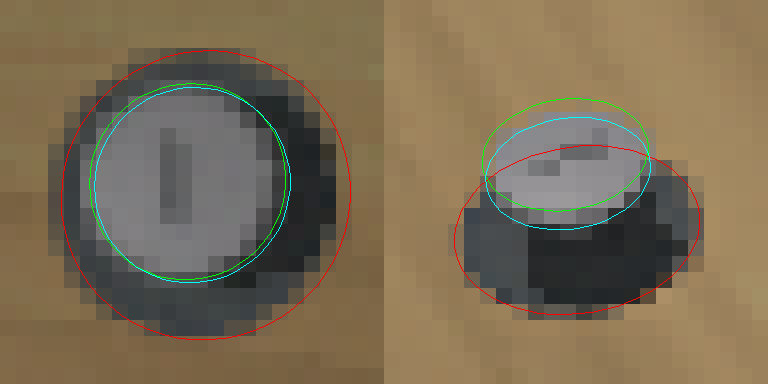

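The overlay fits within about 2 mm: the top view puts the stud about 1.7 mm further along +y, the side view about 2 mm along −y. I compare board and stud within each camera.

```bash
python3 - <<'E'
from h import *
from scipy.optimize import least_squares
f=lambda a,u0,v0,x0:np.c_[u0+(np.array(a)[:,0]-x0+.5)/4-.5,v0+(np.array(a)[:,1]+.5)/4-.5]
T=f([[89,182],[138,253],[322,125]],165,160,0); S=f([[490,172],[465,216],[662,208],[630,262]],170,110,400)
N=[[-95.5,27.5,7.5],[-95.5,-27.5,7.5]]
BT=np.array(N+[[41.5,-27.5,16.5]]);BS=np.array(N+[[41.5,27.5,16.5],[41.5,-27.5,16.5]])
def W(B,q): return B@(Ro.from_euler('z',q[2])).as_matrix().T+[q[0],q[1],79]
tcp=np.array([558.3,85.2]); u=np.array([.583,-.813]); v=np.array([.813,.583])
for n,B,Q,st in (("top",BT,T,[519,142.7]),("side",BS,S,[519,139])):
    r=least_squares(lambda q:(proj(n,W(B,q))-Q).ravel(),[560,83,-.95]); d=r.x[:2]-tcp
    uu=np.array([np.cos(r.x[2]),np.sin(r.x[2])])
    e=r.x[:2]-71.5*uu-st
    print(n,r.x.round(3),r.fun.round(1),"origin rel tcp along,across",d@u,d@v,"eye-stud along,across",e@u,e@v)
E
```

```text
top [558.917  80.567  -0.953] [-0.2 -0.3 -0.1  0.4  0.3 -0.2] origin rel tcp along,across 4.1259041734622475 -2.199529694312638 eye-stud along,across 2.25537823194637 -3.445545141145481
side [557.168  74.628  -0.954] [ 1.7  0.6 -1.1  0.8 -0.2  0.2 -0.3 -1.4] origin rel tcp along,across 7.934814931963126 -7.084179372710088 eye-stud along,across 3.0563902146620943 -6.131538572547362
```

Emit:
servo_tool([
  [[50,-5,-2,-6,0,0.15,0],[50,-10,-2,-6,0,0.3,0],[50,-15,-2,-6,0,0.45,0],[50,-19,-2,-6,0,0.6,0],[50,-19,-2,-6,0,0.6,0],[50,-19,-2,-6,0,0.6,0]],
])

```text
clock: 5.68
position: [548.4, 102.0, 85.8]
ee_rot: [0.85, -0.436, 0.262, 0.136]
contact_force: [0.5, -0.6, -0.4]
gripper_width: 53.4
grasp_force: 63.8
```

```bash
cat >> h.py <<'E'
S=np.array([519.3,142.8]); u=np.array([.583,-.813]); v=np.array([.813,.583])
def shot(name):
    a=arm.get_image("top"); b=arm.get_image("side"); s=arm.read_state()
    R=Ro.from_quat(s["ee_rot"]).as_matrix(); th=np.arcsin(R[2,0]); d=s["position"][:2]-S
    print(s["clock"],s["position"].round(1),"s,across,h",(d@u).round(1),(d@v).round(1),"theta",th.round(3),"yaw",np.arctan2(R[1,0],R[0,0]).round(3),"roll",R[2,1].round(3),s["joints"].round(2),s["contact_force"].round(1),s["gripper_width"])
    al=d@u-81.8*np.cos(th)-6.7*np.sin(th); print("nose edge s,h",al.round(1),(s["position"][2]-81.8*np.sin(th)+6.7*np.cos(th)).round(1))
    A=crop(a,180,175,60,60,7,"/tmp/a.png");B=crop(b,175,135,54,60,7,"/tmp/b.png")
    # overlay: predicted eye outline (board from tool) in top/side
    e=np.array([[-57.5,21,7.5],[-57.5,-21,7.5],[-85.5,-21,7.5],[-85.5,21,7.5]]); E2=np.array([[-95.5,27.5,7.5],[-95.5,-27.5,7.5]])
    c=np.array([-3.7,0,.8]); w=lambda X:(np.c_[(X-c)[:,0],-(X-c)[:,1],-(X-c)[:,2]])@R.T+s["position"]
    th=np.linspace(0,2*np.pi,40); ring=np.c_[S[0]+16*np.cos(th),S[1]+16*np.sin(th),0*th+20]
    for im,n,u0,v0 in((A,"top",180,175),(B,"side",175,135)):
        for X,col,cl in((w(e),(0,0,255),True),(w(E2),(255,0,255),False),(ring,(0,255,0),True)):
            cv2.polylines(im,[((proj(n,X)-[u0,v0]+.5)*7).astype(int)],cl,col,1)
    cv2.imwrite(name,np.hstack([A,B]))
E
python3 -c "
from h import *
shot('pics/c5.png')"
```

```text
5.775 [549.4 102.   86.5] s,across,h 50.7 0.7 theta 0.599 yaw -0.951 roll -0.001 [ 0.63  0.41 -0.8   1.09 -0.69 -0.99] [ 0.   0.2 -1.2] 53.10448617189158
nose edge s,h -20.7 45.9
```

View pics/c5.png

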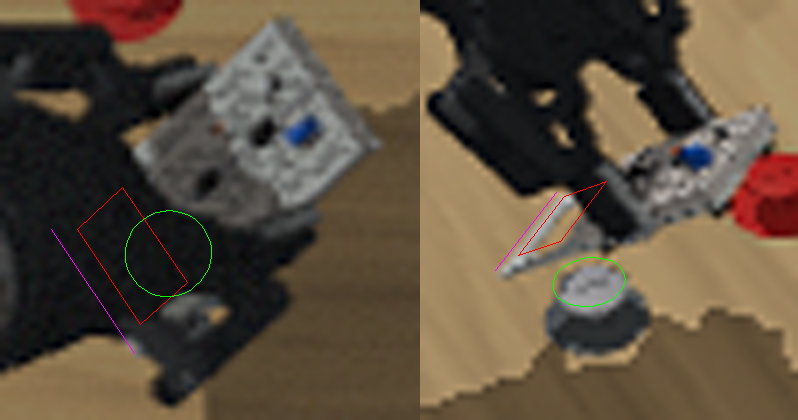

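The side crop shows the nose corner at (503,277) against a predicted (495,270), and the head about 1 px below its prediction. Relative error is therefore about 2 mm or less. In the top crop the gripper hides the nose. I descend beside the head.

Emit:
servo_tool([
  [[50,-7,0,9,0,0,0],[50,-13,0,17,0,0,0],[50,-17,0,22,0,0,0],[50,-20,0,27,0,0,0],[50,-20,0,27,0,0,0],[50,-20,0,27,0,0,0]],
])

```text
clock: 6.52
position: [548.5, 103.1, 52.9]
ee_rot: [0.85, -0.437, 0.263, 0.135]
contact_force: [0.5, 0.1, -1.1]
gripper_width: 53.4
grasp_force: 63.8
```

```bash
python3 -c "
from h import *
shot('pics/c6.png')"
```

```text
6.625 [548.4 103.3  52.9] s,across,h 49.1 0.6 theta 0.6 yaw -0.95 roll -0.001 [ 0.59  0.46 -0.84  1.23 -0.64 -1.12] [ 0.3  0.6 -0.3] 53.09036951719385
nose edge s,h -22.2 12.3
```

View pics/c6.png

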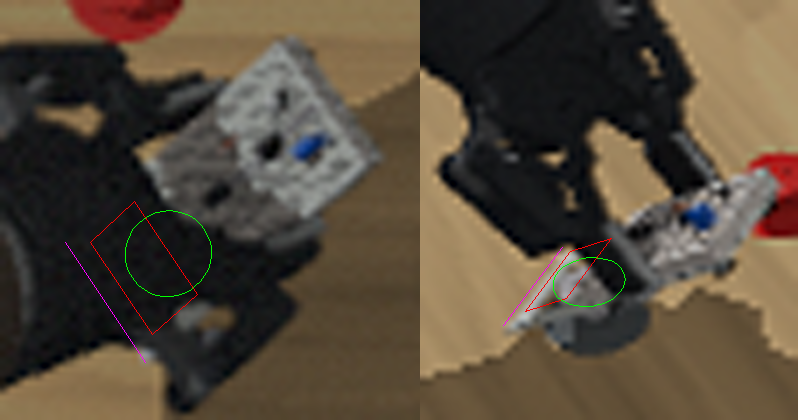

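The side crop shows the nose bar below and beside the head with no contact force. In the top crop the nose corner at (150,355) lies about 1 px from the prediction. Now I slide the nose bar under the rim.

Emit:
servo_tool([
  [[50,2.5,0,2,0,0,0],[50,5,0,4,0,0,0],[50,7.5,0,5.8,0,0,0],[50,10,0,7.7,0,0,0],[50,10,0,7.7,0,0,0],[50,10,0,7.7,0,0,0]],
])

```text
clock: 7.38
position: [555.6, 92.8, 51.9]
ee_rot: [0.85, -0.437, 0.263, 0.135]
contact_force: [0.8, -0.5, -1.1]
gripper_width: 53.0
grasp_force: 63.8
```

Emit:
servo_tool([
  [[50,0.8,0,0.6,0,0,0],[50,0.8,0,0.6,0,0,0],[50,0.8,0,0.6,0,0,0]],
])

```text
clock: 7.75
position: [556.2, 92.1, 51.9]
ee_rot: [0.85, -0.437, 0.263, 0.135]
contact_force: [0.2, 0.5, -1.1]
gripper_width: 53.4
grasp_force: 63.8
```

Emit:
servo_tool([
  [[50,0.8,0,0.6,0,0,0],[50,0.8,0,0.6,0,0,0],[50,0.8,0,0.6,0,0,0]],
])

```text
clock: 8.12
position: [556.8, 91.2, 51.8]
ee_rot: [0.85, -0.437, 0.263, 0.135]
contact_force: [0.5, 0.9, -0.9]
gripper_width: 53.2
grasp_force: 63.8
```

Emit:
servo_tool([
  [[50,0.8,0,0.6,0,0,0],[50,0.8,0,0.6,0,0,0],[50,0.8,0,0.6,0,0,0]],
])

```text
clock: 8.5
position: [557.3, 90.4, 51.8]
ee_rot: [0.85, -0.437, 0.263, 0.135]
contact_force: [-0.2, -0.1, -0.6]
gripper_width: 53.3
grasp_force: 63.8
```

Emit:
servo_tool([
  [[50,0.8,0,0.6,0,0,0],[50,0.8,0,0.6,0,0,0],[50,0.8,0,0.6,0,0,0]],
])

```text
clock: 8.88
position: [557.9, 89.6, 51.7]
ee_rot: [0.85, -0.437, 0.263, 0.135]
contact_force: [0.9, -0.1, -0.7]
gripper_width: 53.5
grasp_force: 63.8
```

Emit:
servo_tool([
  [[50,0.8,0,0.6,0,0,0],[50,0.8,0,0.6,0,0,0],[50,0.8,0,0.6,0,0,0]],
])

```text
clock: 9.25
position: [558.4, 89.0, 51.6]
ee_rot: [0.85, -0.437, 0.263, 0.135]
contact_force: [-1.7, 1.3, -0.9]
gripper_width: 54.0
grasp_force: 63.8
```

Emit:
servo_tool([
  [[50,0.5,0,0.3,0,0,0],[50,0.5,0,0.3,0,0,0]],
])

```text
clock: 9.5
position: [558.7, 88.7, 51.4]
ee_rot: [0.85, -0.437, 0.262, 0.135]
contact_force: [-2.1, 2.8, -1.2]
gripper_width: 53.4
grasp_force: 63.8
```

The push-back is purely along the board (about −3.5 N), so the nose bar has touched the neck and the position is now exact. I back off 2.7 mm and work out the tail-down arc.

```bash
python3 - <<'E'
import numpy as np
c,s=np.cos(.6),np.sin(.6)
P=lambda a,b,t:np.array([a+81.8*np.cos(t)+6.7*np.sin(t),b+81.8*np.sin(t)-6.7*np.cos(t)])
p0=P(-5.2,10.8,.6)
for sn,hn,t in [(-7.9,11.3,.6),(-7.9,11.3,.5),(-7.9,11.3,.4),(-7.9,11.3,.3),(-7.9,11.3,.2),(-7.9,11.3,.1),(-7.9,11.3,0),(-7.9,8,0)]:
    d=P(sn,hn,t)-p0; print(t,np.round([c*d[0]+s*d[1],s*d[0]-c*d[1],t-.6],2),"edge s,h",np.round([sn+28*np.cos(t),hn+28*np.sin(t)],1))
E
```

```text
0.6 [-1.95 -1.94  0.  ] edge s,h [15.2 27.1]
0.5 [-3.02  6.2  -0.1 ] edge s,h [16.7 24.7]
0.4 [-4.91 14.18 -0.2 ] edge s,h [17.9 22.2]
0.3 [-7.58 21.94 -0.3 ] edge s,h [18.8 19.6]
0.2 [-11.01  29.39  -0.4 ] edge s,h [19.5 16.9]
0.1 [-15.17  36.46  -0.5 ] edge s,h [20.  14.1]
0 [-20.02  43.08  -0.6 ] edge s,h [20.1 11.3]
0 [-21.88  45.8   -0.6 ] edge s,h [20.1  8. ]
```

First half of the arc, down to a tilt of about 0.3:

Emit:
servo_tool([
  [[50,-1.9,0,-1.9,0,0,0],[50,-1.9,0,-1.9,0,0,0],[50,-2.4,0,2.2,0,-0.05,0],[50,-3,0,6.2,0,-0.1,0],[50,-3.9,0,10.2,0,-0.15,0],[50,-4.9,0,14.2,0,-0.2,0],[50,-4.9,0,14.2,0,-0.2,0],[50,-6.2,0,18.1,0,-0.25,0],[50,-7.6,0,21.9,0,-0.3,0],[50,-7.6,0,21.9,0,-0.3,0]],
])

```text
clock: 10.75
position: [562.8, 83.4, 29.6]
ee_rot: [0.879, -0.452, 0.134, 0.069]
contact_force: [-0.6, -0.0, -0.2]
gripper_width: 53.5
grasp_force: 63.7
```

```bash
python3 -c "
from h import *
shot('pics/c7.png')"
```

```text
10.85 [562.2  83.2  29.5] s,across,h 73.5 0.2 theta 0.302 yaw -0.949 roll 0.001 [ 0.52  0.48 -0.69  0.71 -0.47 -0.55] [-0.2 -0.8 -1.6] 52.9952751007284
nose edge s,h -6.6 11.6
```

View pics/c7.png

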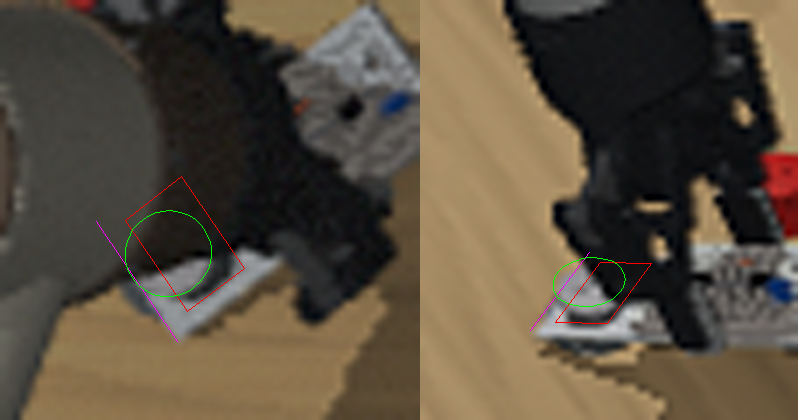

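The crops show the tongue under the head (head at top crop (168,253)) with the eye round it and no contact force. I bring the tail down to level.

Emit:
servo_tool([
  [[50,-0.5,0,4.1,0,-0.05,0],[50,-1.1,0,8.1,0,-0.1,0],[50,-2,0,12.1,0,-0.15,0],[50,-3,0,16.1,0,-0.2,0],[50,-4.3,0,20,0,-0.25,0],[50,-5.6,0,23.9,0,-0.3,0],[50,-5.6,0,23.9,0,-0.3,0],[50,-5.6,0,23.9,0,-0.3,0]],
])

```text
clock: 11.85
position: [562.8, 81.5, 4.9]
ee_rot: [0.889, -0.457, 0.0, 0.001]
contact_force: [-1.2, -0.7, -0.8]
gripper_width: 53.5
grasp_force: 63.7
```

Emit:
servo_tool([
  [[50,0,0,2,0,0,0],[50,0,0,3.5,0,0,0],[50,0,0,3.5,0,0,0]],
])

```text
clock: 12.22
position: [563.1, 82.0, 1.3]
ee_rot: [0.889, -0.457, -0.0, 0.0]
contact_force: [0.4, -0.1, -0.5]
gripper_width: 53.7
grasp_force: 63.7
```

Emit:
servo_tool([
  [[50,0,0,0.6,0,0,0],[50,0,0,0.6,0,0,0],[64,0,0,0.6,0,0,0],[80,0,0,0.6,0,0,0],[80,0,0,0.6,0,0,0],[80,0,0,0.6,0,0,0],[80,0,0,0.6,0,0,0]],
])

```text
clock: 13.1
position: [563.4, 82.0, 0.8]
ee_rot: [0.889, -0.457, 0.0, -0.0]
contact_force: [-0.0, -0.2, -0.7]
gripper_width: 80.3
grasp_force: 0.0
```

Emit:
servo_tool([
  [[80,0,0,-20,0,0,0],[80,0,0,-60,0,0,0],[80,0,0,-110,0,0,0],[80,0,0,-150,0,0,0],[80,60,-60,-180,0,0,0],[80,100,-100,-180,0,0,0],[80,120,-120,-180,0,0,0],[80,120,-120,-180,0,0,0]],
])

```text
clock: 14.1
position: [732.8, 53.2, 178.2]
ee_rot: [0.889, -0.458, -0.001, 0.001]
contact_force: [-0.6, 0.7, -0.1]
gripper_width: 80.2
grasp_force: 0.0
```

```bash
python3 - <<'E'
from h import *
a=arm.get_image("top"); b=arm.get_image("side"); s=arm.read_state(); print(s["clock"],s["position"],s["contact_force"])
A=crop(a,180,165,80,100,5,"/tmp/a.png");B=crop(b,170,130,80,100,5,"/tmp/b.png")
cv2.imwrite("pics/c8.png",np.hstack([A,B]))
E
```

```text
14.2 [730.27711056  53.93205823 179.45170729] [-0.48282091  0.9882106   0.1124399 ]
```

View pics/c8.png

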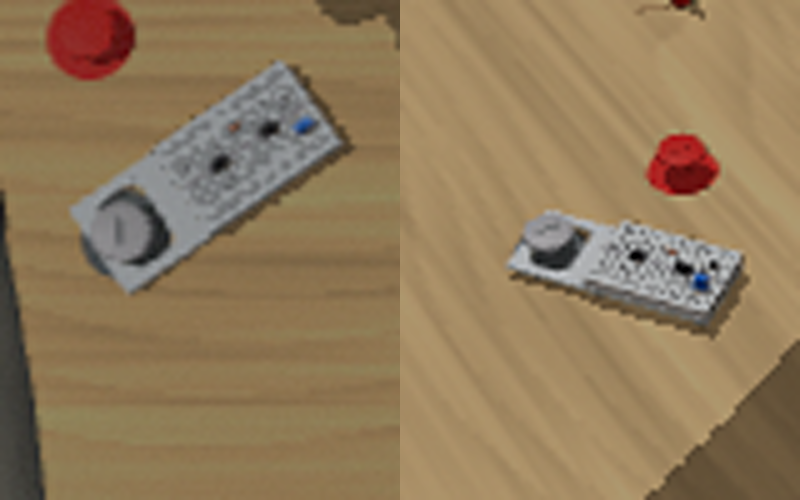

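The board lies flat with the head over the tongue (head at top crop (120,232), eye round it). The gripper is clear and the red look-alike has not moved.

```bash
python3 -c "
from bench import arm
print(arm.job_done())"
```

```text
the job is handed in; nothing more can be done
None
```

The breadboard lies level on its feet with its tongue under the steel stud's head; it was released and the job was handed in at about 14 s of the 48 s, and no verdict came back.

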